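# Post an old lock cylinder through the self-closing flap of the deposit box

## Task

Post the brass lock cylinder that lies in the channel on top of the deposit box: press the sprung push plate down with one finger to swing the flap open, and while that finger keeps it open, push the cylinder along the channel with the other finger until it drops through the opening into the box. Then let the flap spring shut again. Only push with the fingers: do not grip or lift the cylinder, do not slide it onto the closed flap, and leave the other things where they are.

Things in the scene. Friction and masses are not known exactly. Their poses are not given: they have to be found in the camera images.
- drop_box: Grey steel deposit box fixed to the bench; flat deck 140 mm above the bench. Origin: on its underside, below the middle of the opening's near edge. x along the channel towards the opening, y left, z up. Walls at x -170 and +110, y -100 and +160 mm. Channel: two rails 6 mm high on the deck, 24 mm apart inside, centred on y = 0, x -162 to -2 mm.
- opening (a point): Point on the deck plane, on the channel's axis, 43 mm beyond the near edge of the drop opening, which spans box x 0 to 88 mm, y -28 to +138 mm. Shut, the flap's aluminium leaf fills it level with the deck and bears the cylinder's weight. Open, the leaf hangs down inside; from 0.6 rad on it is clear of the cylinder's path.
- flap_hinge (a point): Point on the flap's hinge axis, level with the opening's near edge in box x: a rod parallel to box x at box y +120 mm, 35 mm above the deck, between two brackets 45 mm high at box x -163 and +97 mm. The axes here are those of the flap.
- drop_flap (a joint): Flap angle in rad: 0 shut, grows as the push plate is pressed down, stop at 0.9. A spring shuts it when let go. Pressing at the push_plate point takes about 5 N at first, 9 N when open.
- push_plate (a point): Point on top of the push plate, 52 mm from the hinge rod, mid-length. Ribbed strip left of the channel, 192 mm long (box x -160 to +32), 74 mm wide from rod to free edge. Shut, it slopes up 0.5 rad to a free edge at box y +55, 71 mm above deck; this point is at y +74, 60 above. It tips with the flap; at 0.8 rad this point is at y +70, 20 above deck. A finger may slide along it.
- old_lock_centre (a point): Centre, half-way up, of the loose brass lock cylinder: 60 mm long, 17 wide, 24 high, about 100 g. It lies in the channel, its length along it, centre 12 mm above the deck; a finger reaches its near end above the rails. It tips into the opening once its centre is past the near edge; push until its near end is past too.
- nickel_lock_centre (a point): Centre of a bystander: a like lock cylinder in nickel, loose on the deck to the right of the channel. Leave it.
- red_tag_centre (a point): Centre of a bystander: key tag 44 x 24 x 9 mm, loose on the deck to the right of the opening. Leave it.
- tape_measure: Bystander: tape measure 64 x 78 x 35 mm, loose on the bench to the right; origin under its middle.
- cup: Bystander: round cup 72 mm wide, 60 mm high, loose on the bench to the right; origin under its middle.

How it is judged:
By the outcome, as a careful person would: the job done as asked, in the order asked, and still so for the second after the job is handed in, with the robot touching nothing.
It also fails if it takes over 42 s, if anything falls off the work surface, if the arm or the gripper's body presses on something with over 40 N, if the wrist force passes 120 N, or if a joint passes its speed limit or range.

## Robot

A 6-joint arm with a two-finger parallel gripper is mounted at the origin on a cart in front of the work surface, level with it; the furniture and walls round the work are solid. World frame = base frame: x ahead of the robot, y to its left, z up, the work surface at z = 0. Lengths are in m, angles in rad, forces in N, time in s.
With the tool pointing down it reaches from about 0.25 to 0.775 m from the base axis. Payload 4 kg.
Tool frame: the origin (TCP) lies at the very end of the fingers, on their centre line; the grasp point (between the pads) lies 19 mm behind it; z points along the fingers, y is the line along which they close (so a half turn about z gives the same grasp; the last joint's range is limited). The gripper opens to 94 mm and grips with 3 to 60 N. Pads are 16 mm wide; open, the fingers measure 119 mm over their backs; the gripper's body (75 mm by 177 mm) begins 78 mm behind the grasp point.
Start: joints at [-1.365, 0.087, 1.371, -0, 1.684, -0.103], TCP at [0.167, -0.524, 0.206] pointing down, gripper open.
Joint ranges: [-3.1, 3.1], [-0.76, 2.03], [0.27, 2.55], [-1.08, 4.22], [0.17, 2.65], [-2.57, 2.57]. Speed limits (rad/s): [2.79, 2.79, 3.14, 3.14, 3.14, 3.14].

## Interface

Orientations are given as [roll, pitch, yaw] about the fixed x, y, z axes, in that order (R = Rz(yaw) Ry(pitch) Rx(roll)).
In Python, from bench import robot gives the robot as it stands. The module is installed in compiled form; this text tells all that it offers.
- The arm moves only by the tool move_arm, never from a script. Its argument "deltas" is one flat list of numbers, 7 for each row, row after row: the turn, a rotation vector about the tool's x, y, z in rad, then the shift along the tool's x, y, z in cm, then the closure, from -1 (fully open) to 1 (shut). A call has 1 to 8 rows; each row is the pose to reach, as a shift and turn from the pose commanded when the call began, along the tool's axes at that moment; what a row does not reach only later rows make up. A row lasts 1/10 s, in which the tool goes at most 50 mm and 8.59 degrees, less where a joint would pass 70% of its speed; a pose out of reach is approached as far as the arm can. A call with a gripper value outside its range is refused whole. The fingers move at their own pace and stop on an object; the grip force is fixed at half the most. Time passes only in rows, so rows that repeat a pose let the fingers close. It gives the time, the measured TCP pose, the force, the opening and the grip force at its end, in the units of the state.
- robot.get_obs(): the state, without advancing time (a new reading comes with each control period).
- robot.snapshot(name): name is "scene" or "top" or "wrist"; returns a dict with "image" (384x512x3 uint8, red, green, blue), "depth" (384x512 float32, m along the optical axis (not along the pixel's ray), 0 where there is no reading), "fov_y" (degrees; the focal length in pixels is half the picture's height over the tangent of half this angle, whatever the lens; pixels are square), "cx", "cy" (the principal point, pixels), "D" ([k1, k2, p1, p2, k3] as OpenCV has them; the pictures are not rectified), "origin" and "orientation" of the camera in the world; the wrist camera has in their place "T_tool_cam" (4x4, takes a point from camera to tool coordinates, whose origin is the TCP and whose axes are the flange's). Camera axes: x right, y up, looking along -z (the intrinsics and any distortion apply to the point x, -y, -z); pixel columns grow to the right and rows downward; lengths in m; the calibration is good to about 2 mm. A picture is of the moment at which its call begins: read the wrist's pose just before it.
- robot.close_job(): hands the job in; it is judged then, once.
The state is a dict: "time": time; "joint_positions": joint angles; "qvel": joint speeds; "joint_torque": joint torques, N m; "tool_pos": TCP position; "ee_rot": TCP orientation; "wrist_force": force on the tool from outside, world axes, zero at the start; "wrist_torque": the same for the moment, N m; "width": finger opening in m; "finger_force": force on a finger pad.
Only numpy, scipy, OpenCV 4.12 (cv2) and the standard library are available. Lean on these libraries where they do the work, as an engineer would, in place of code of your own. Each camera call takes 0.05 s, during which the arm holds its last target. There are 200 camera calls.

## Working session

There is one attempt and no reset: what is moved stays moved. The work goes in short steps, Python scripts to look and compute and a tool call to move; the robot and the scene stay as the last step left them, time stands still between calls to the robot, and variables do not carry over. Pictures are saved under pics/ and viewed, at most 10 in all, crops included, and the job is handed in when it is done.

Besides the shell and the picture viewer there is one more tool, called after "Emit:" as name(argument=value, ...), one argument or row to a line, values as JSON. move_arm: Moves the arm, as the interface text tells. Its arguments: {"type":"object","properties":{"deltas":{"type":"array","items":{"type":"number"}}},"required":["deltas"]}

```bash
mkdir -p pics; cat > h.py <<'E'
import numpy as np, cv2, pickle
from bench import robot
from scipy.spatial.transform import Rotation as R
def shot(n,f):
    o=robot.get_obs(); s=robot.snapshot(n); pickle.dump((o,s),open(f'pics/{f}.pkl','wb'))
    cv2.imwrite(f'pics/{f}.png',s['image'][:,:,::-1]); return s
def load(f): return pickle.load(open(f'pics/{f}.pkl','rb'))
def pose(o,s):
    if 'T_tool_cam' in s:
        T=np.eye(4);T[:3,:3]=R.from_euler('xyz',o['ee_rot']).as_matrix();T[:3,3]=o['tool_pos'];T=T@s['T_tool_cam'];return T[:3,:3],T[:3,3]
    r=np.array(s['orientation']); M=R.from_euler('xyz',r).as_matrix() if r.size==3 else r.reshape(3,3); return M,np.array(s['origin'])
def K(s):
    f=s['image'].shape[0]/2/np.tan(np.radians(s['fov_y'])/2); return np.array([[f,0,s['cx']],[0,f,s['cy']],[0,0,1.]])
def rays(o,s,px):
    n=cv2.undistortPoints(np.array(px,float).reshape(-1,1,2),K(s),np.array(s['D'])).reshape(-1,2)
    return np.c_[n[:,0],-n[:,1],-np.ones(len(n))]
def atz(f,px,z):
    o,s=load(f);M,c=pose(o,s);d=rays(o,s,px)@M.T; return c+d*((z-c[2])/d[:,2])[:,None]
def dep(f,px):
    o,s=load(f);M,c=pose(o,s);d=rays(o,s,px);D=[np.median(s['depth'][int(v)-1:int(v)+2,int(u)-1:int(u)+2]) for u,v in px]
    return c+(d*np.array(D)[:,None])@M.T
def proj(f,P):
    o,s=load(f);M,c=pose(o,s);p=(np.array(P)-c)@M; p=p*[1,-1,-1]
    return cv2.projectPoints(p,np.zeros(3),np.zeros(3),K(s),np.array(s['D']))[0].reshape(-1,2)
E
python3 - <<'E'
from h import *
for n in('scene','top'):
    s=shot(n,n+'0'); print({k:v for k,v in s.items() if k not in('image','depth')})
    
print(robot.get_obs())
a=[cv2.imread(f'pics/{n}0.png') for n in('scene','top')]
E
```

```text
{'fov_y': 45.64589899846902, 'cx': 256.69733434436324, 'cy': 193.35274529877415, 'D': array([-0.05441474,  0.        ,  0.        ,  0.        ,  0.        ]), 'origin': array([-0.08690828,  0.54006821,  1.0056911 ]), 'orientation': array([ 0.78641887, -0.01942264, -2.30241977])}
{'fov_y': 51.68543992523951, 'cx': 252.43461787799882, 'cy': 189.57030705167654, 'D': array([-0.00482584,  0.        ,  0.        ,  0.        ,  0.        ]), 'origin': array([ 0.36021966, -0.04691568,  1.18645609]), 'orientation': array([ 0.17783038, -0.00444277, -1.54398996])}
{'time': 0.1, 'joint_positions': array([-1.36511518e+00,  8.78954993e-02,  1.37206583e+00, -7.42975324e-06,
        1.68360348e+00, -1.03085499e-01]), 'qvel': array([-0.00017249, -0.00181706, -0.00186703,  0.00105845, -0.001064  ,
        0.00078789]), 'joint_torque': array([ 1.55958165e-03, -3.41253912e+01, -3.03300083e+01,  7.18680024e-02,
        3.04331887e-02, -9.10778567e-05]), 'tool_pos': array([ 0.1670376 , -0.52351412,  0.20443227]), 'ee_rot': array([-3.13963021e+00, -1.95595697e-04,  3.08765629e-01]), 'wrist_force': array([-0.8462099 , -0.64986012, -0.36485319]), 'wrist_torque': array([0.02837352, 0.03467074, 0.03439049]), 'finger_force': 0.0, 'width': 0.09417513924059923}
```

View pics/top0.png

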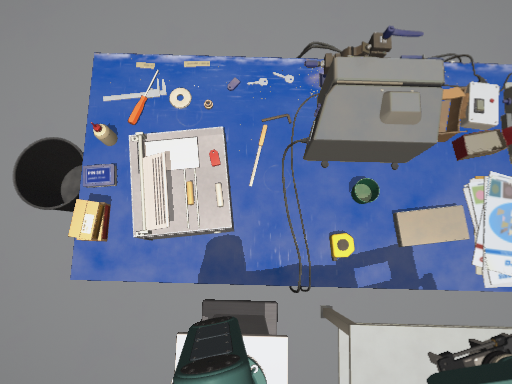

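View pics/scene0.png

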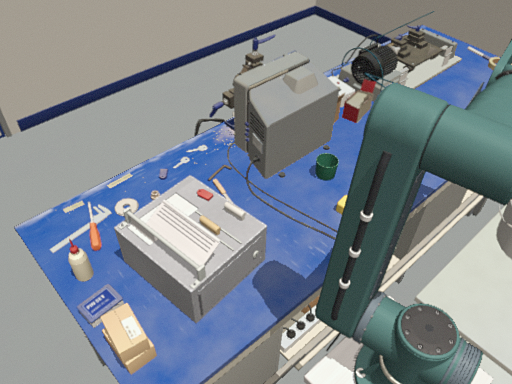

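The top view shows the box at pixels (130–232, 127–238), with the brass cylinder at about (190,192), the white leaf at about (180,153), the plate at about (155,190), the nickel lock at about (219,194) and the tag at (214,157). I'll enlarge that area.

```bash
python3 - <<'E'
from h import *
im=cv2.imread('pics/top0.png')[120:245,120:240]
cv2.imwrite('pics/c1.png',cv2.resize(im,None,fx=4.8,fy=4.8,interpolation=cv2.INTER_CUBIC))
E
```

```text
(no output)
```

View pics/c1.png

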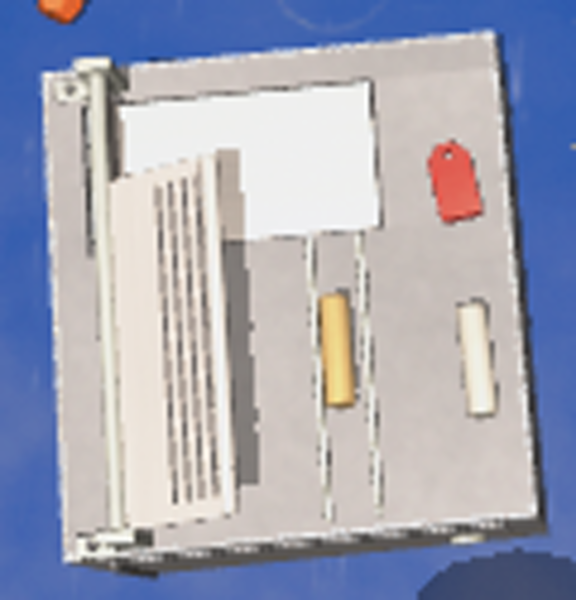

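The crop shows the deck corners, the opening's right edge from (370,80) to (382,228), and the brass cylinder from (335,292) to (342,405). Next I'll fit the box pose.

```bash
cat >> h.py <<'E'
def fit(A,B):
    ca,cb=A.mean(0),B.mean(0);H=(A-ca)@np.eye(2);G=(B-cb)
    th=np.arctan2((H[:,0]*G[:,1]-H[:,1]*G[:,0]).sum(),(H*G).sum());c,s=np.cos(th),np.sin(th);Rm=np.array([[c,-s],[s,c]])
    return th,cb-Rm@ca,Rm
E
python3 - <<'E'
from h import *
f=lambda L:[(120+(u+.5)/4.8-.5,120+(v+.5)/4.8-.5) for u,v in L]
px=f([(494,33),(538,512),(43,73),(68,562),(382,228),(370,80)])
A=np.array([[110,-100],[-170,-100],[110,160],[-170,160],[0,-28],[88,-28]])/1000
B=atz('top0',px,.14); print(B.round(4)); print(dep('top0',[(u,v) for u,v in f([(420,400),(300,150),(420,60)])]).round(4))
th,t,Rm=fit(A,B[:,:2]); print(th,t,(B[:,:2]-A@Rm.T-t).round(4))
b=lambda P:((P[:,:2]-t)@Rm).round(4)
# brass: top at 0.164
print('brass',b(atz('top0',f([(335,292),(342,405),(322,350),(354,350)]),.164)))
print('nickel',b(atz('top0',f([(470,303),(481,414)]),.164)),'tag',b(atz('top0',f([(455,182)]),.149)))
print('plate free edge',b(atz('top0',f([(208,150),(232,515)]),.211)))
print(proj('top0',[[*(Rm@[0.,0]+t),.14]]))
E
```

```text
[[0.723  0.0408 0.14  ]
 [0.4485 0.0055 0.14  ]
 [0.6918 0.2979 0.14  ]
 [0.4142 0.2613 0.14  ]
 [0.6062 0.0993 0.14  ]
 [0.6928 0.1106 0.14  ]]
[[0.5087 0.0731 0.1413]
 [0.6504 0.1482 0.1397]
 [0.7056 0.0825 0.1401]]
0.12903481513570236 [0.60274697 0.12600322] [[-0.0017 -0.0002]
 [ 0.0015  0.0006]
 [ 0.0005 -0.001 ]
 [ 0.0006 -0.0014]
 [-0.0002  0.0011]
 [-0.0008  0.001 ]]
brass [[-0.0394 -0.0011]
 [-0.1021 -0.0002]
 [-0.0708  0.0083]
 [-0.0726 -0.009 ]]
nickel [[-0.053  -0.0741]
 [-0.1146 -0.0748]] tag [[ 0.02   -0.0708]]
plate free edge [[ 0.0338  0.0537]
 [-0.1605  0.0536]]
[[189.26184416 168.07036309]]
```

```bash
python3 - <<'E'
from h import *
# tall things: max height map near the path
o,s=load('top0');M,c=pose(o,s)
v,u=np.mgrid[0:384:2,0:512:2];px=np.c_[u.ravel(),v.ravel()]
P=c+(rays(o,s,px)*s['depth'][px[:,1],px[:,0]][:,None])@M.T
m=(P[:,2]>.2)&(P[:,0]>.2)&(P[:,1]<.35)&(P[:,1]>-.9)
Q=P[m];print(len(Q),Q.min(0),Q.max(0)); q=Q[np.argsort(np.hypot(Q[:,0],Q[:,1]))[:5]];print(q.round(3))
E
```

```text
4440 [ 0.20001521 -0.59036662  0.20003658] [0.92297829 0.20262077 1.18645609]
[[0.201 0.047 0.63 ]
 [0.202 0.043 0.634]
 [0.203 0.04  0.638]
 [0.205 0.032 0.642]
 [0.204 0.037 0.64 ]]
```

Emit:
move_arm(
  deltas=[0, 0, 0.09, 0, 0, -4, 0.07, 0, 0, 0.18, 0, 0, -9, 0.07, 0, 0, 0.18, 0, 0, -9, 0.07, 0, 0, 0.18, 0, 0, -9, 0.07],
)

```text
time: 0.5
tool_pos: [0.1673, -0.5246, 0.297]
ee_rot: [3.138, -0.0, 0.129]
wrist_force: [-0.1, 0.1, -1.2]
width: 0.0653
finger_force: 0.0
```

Emit:
move_arm(
  deltas=[0, 0, 0, 2.2, -3.4, 0, 0.07, 0, 0, 0, 4.8, -7.4, 0, 0.07, 0, 0, 0, 7.4, -11.5, 0, 0.07, 0, 0, 0, 10, -15.5, 0, 0.07, 0, 0, 0, 12.6, -19.5, 0, 0.07, 0, 0, 0, 15.2, -23.6, 0, 0.07, 0, 0, 0, 17.8, -27.6, 0, 0.07, 0, 0, 0, 20, -31, 0, 0.07],
)

```text
time: 1.3
tool_pos: [0.3255, -0.1883, 0.2933]
ee_rot: [-3.139, 0.002, 0.13]
wrist_force: [-0.3, -0.3, -0.1]
width: 0.0435
finger_force: 0.0
```

Emit:
move_arm(
  deltas=[0, 0, 0, 2.2, -3.4, 0, 0.07, 0, 0, 0, 4.8, -7.4, 0, 0.07, 0, 0, 0, 7.4, -11.5, 0, 0.07, 0, 0, 0, 10, -15.5, 0, 0.07, 0, 0, 0, 12.6, -19.5, 0, 0.07, 0, 0, 0, 15.2, -23.6, 0, 0.07, 0, 0, 0, 17.8, -27.6, 0, 0.07, 0, 0, 0, 19.8, -30.7, 0, 0.07],
)

```text
time: 2.1
tool_pos: [0.4823, 0.1416, 0.2925]
ee_rot: [3.142, 0.005, 0.131]
wrist_force: [0.1, -0.4, 0.7]
width: 0.044
finger_force: 0.0
```

Emit:
move_arm(
  deltas=[0, 0, 0, 0, 0, 0, 0.07, 0, 0, 0, 0, 0, 0, 0.07],
)

```text
time: 2.3
tool_pos: [0.4819, 0.1392, 0.293]
ee_rot: [3.141, 0.005, 0.131]
wrist_force: [-0.5, -0.6, 0.6]
width: 0.0437
finger_force: 0.0
```

```bash
cat >> h.py <<'E'
th,t=.129,np.array([.6027,.1260]);Rm=np.array([[np.cos(th),-np.sin(th)],[np.sin(th),np.cos(th)]])
def tobox(p): p=np.atleast_2d(p); return np.c_[(p[:,:2]-t)@Rm,p[:,2]-.14]
E
python3 - <<'E'
from h import *
s=shot('wrist','w1');o=load('w1')[0];print(tobox(o['tool_pos']),o['width'],o['ee_rot'],o['joint_positions'],s['T_tool_cam'].round(3))
E
```

```text
[[-0.11812032  0.02865869  0.15300282]] 0.0437225245177124 [3.1406936  0.00487895 0.13059359] [ 1.68682962e-01 -1.77556577e-02  1.30705630e+00 -7.42867447e-04
  1.85720159e+00  1.60867539e+00] [[-0.001  0.973  0.229  0.067]
 [ 1.     0.001 -0.001 -0.   ]
 [-0.001  0.229 -0.973 -0.179]
 [ 0.     0.     0.     1.   ]]
```

View pics/w1.png

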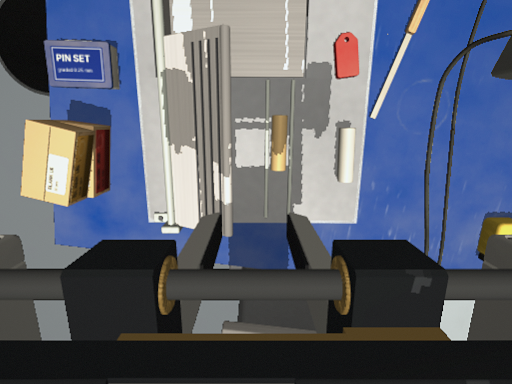

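The wrist view shows the near end of the cylinder at (278,170), the rails' near ends at about (266,218) and (291,218), the deck's near-right corner at (357,222) and the plate's near free corner at (228,236). The fingertips are at (213,217) and (294,217).

```bash
python3 - <<'E'
from h import *
for n,p,z in(('cyl near',(278.5,171),.152),('cyl top far',(279,115),.164),('cornerNR',(357,222),.14),('open NR',(306,77),.14),('plate corner',(228,236),.211),('railL',(266,217),.146),('railR',(292,217),.146)):
    print(n,tobox(atz('w1',[p],z)).round(4))
o=load('w1')[0]; M=R.from_euler('xyz',o['ee_rot']).as_matrix()
print(proj('w1',[o['tool_pos']+M@[8e-3*i,.028*j,0] for i in(-1,1) for j in(-1,1)]).round())
E
```

```text
cyl near [[-1.037e-01 -1.000e-04  1.200e-02]]
cyl top far [[-0.0415  0.0018  0.024 ]]
cornerNR [[-0.1702 -0.101   0.    ]]
open NR [[-0.     -0.0294  0.    ]]
plate corner [[-0.1594  0.0542  0.071 ]]
railL [[-0.1616  0.0135  0.006 ]]
railR [[-0.1616 -0.0184  0.006 ]]
[[213. 237.]
 [295. 237.]
 [212. 215.]
 [295. 215.]]
```

Emit:
move_arm(
  deltas=[0, 0, 0, -0.2, 0, 2, 0.07, 0, 0, 0, -0.2, 0, 4.5, 0.07, 0, 0, 0, -0.2, 0, 7, 0.07, 0, 0, 0, -0.2, 0, 7, 0.07],
)

```text
time: 2.75
tool_pos: [0.478, 0.1368, 0.2213]
ee_rot: [3.141, 0.008, 0.126]
wrist_force: [0.4, 1.1, -0.7]
width: 0.0435
finger_force: 0.0
```

Emit:
move_arm(
  deltas=[0, 0, 0, 0, 0, 0.6, 0.07, 0, 0, 0, 0, 0, 1.2, 0.07, 0, 0, 0, 0, 0, 1.8, 0.07, 0, 0, 0, 0, 0, 2.4, 0.07, 0, 0, 0, 0, 0, 3, 0.07, 0, 0, 0, 0, 0, 3.5, 0.07, 0, 0, 0, 0, 0, 4, 0.07, 0, 0, 0, 0, 0, 4, 0.07],
)

```text
time: 3.55
tool_pos: [0.4822, 0.1306, 0.1878]
ee_rot: [3.124, -0.002, 0.123]
wrist_force: [-1.2, -20.0, 9.0]
width: 0.0434
finger_force: 9.5
```

Emit:
move_arm(
  deltas=[0, 0, 0, 0, 0, -1, 0.07, 0, 0, 0, 0, 0, -2.5, 0.07, 0, 0, 0, 0, 0, -4.5, 0.07, 0, 0, 0, 0, 0, -5.5, 0.07, 0, 0, 0, 0, 0, -5.5, 0.07],
)

```text
time: 4.05
tool_pos: [0.4816, 0.1391, 0.2426]
ee_rot: [-3.141, -0.004, 0.129]
wrist_force: [0.3, 0.1, -0.6]
width: 0.0437
finger_force: 0.0
```

```bash
python3 - <<'E'
from h import *
s=shot('wrist','w2');o=load('w2')[0];print(tobox(o['tool_pos']),o['width'],o['ee_rot'],o['wrist_force'])
cv2.imwrite('pics/w2c.png',cv2.resize(s['image'][100:292,150:362,::-1],None,fx=3,fy=3))
E
```

```text
[[-0.11838887  0.02861568  0.10258119]] 0.043706670861743666 [-3.14121292 -0.00428279  0.12915399] [ 0.28438003  0.10958396 -0.62029316]
```

View pics/w2c.png

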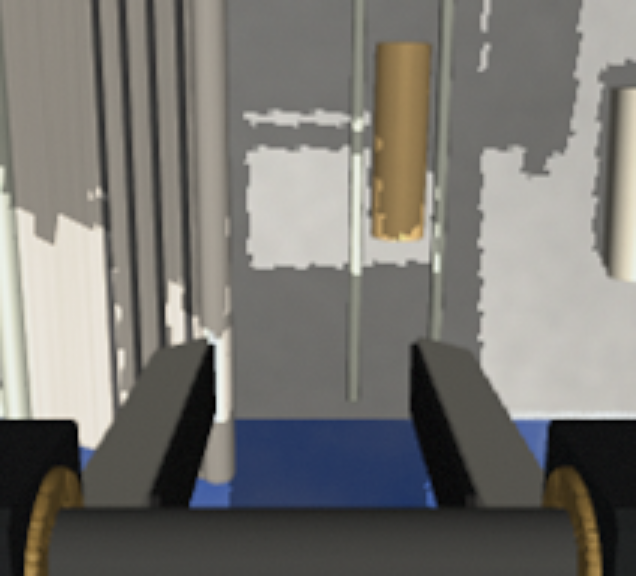

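The plate's free edge has a rounded bead, and the left finger slid off it. The cylinder is untouched. I'll open wider, so the finger lands on the ribs, and tilt a little so the pushing finger sits lower.

Emit:
move_arm(
  deltas=[0.06, 0, 0, 0, -0.3, 0, -0.32, 0.12, 0, 0, 0, -0.65, 0, -0.32, 0.12, 0, 0, 0, -0.65, 0, -0.32, 0.12, 0, 0, 0, -0.65, 0, -0.32, 0.12, 0, 0, 0, -0.65, 0, -0.32],
)

```text
time: 4.6
tool_pos: [0.4795, 0.1454, 0.2399]
ee_rot: [-3.022, 0.001, 0.129]
wrist_force: [-0.2, -0.1, -0.4]
width: 0.0619
finger_force: 0.0
```

Emit:
move_arm(
  deltas=[0, 0, 0, 0, 0.18, 1.5, -0.32, 0, 0, 0, 0, 0.36, 3, -0.32, 0, 0, 0, 0, 0.5, 4.2, -0.32, 0, 0, 0, 0, 0.6, 5, -0.32, 0, 0, 0, 0, 0.66, 5.5, -0.32, 0, 0, 0, 0, 0.66, 5.5, -0.32],
)

```text
time: 5.2
tool_pos: [0.4797, 0.1447, 0.1849]
ee_rot: [-3.023, 0.0, 0.129]
wrist_force: [-1.7, -2.1, 7.0]
width: 0.062
finger_force: 3.0
```

```bash
python3 - <<'E'
from h import *
o=robot.get_obs();print(tobox(o['tool_pos']),o['width'],o['ee_rot'],o['wrist_force'])
E
```

```text
[[-0.11962076  0.03434871  0.04493799]] 0.062047533660487014 [-3.02269493e+00  6.81110034e-05  1.28533412e-01] [-1.69010685 -2.08768012  6.98741765]
```

Emit:
move_arm(
  deltas=[0, 0, 0, 0, 0.07, 0.6, -0.32, 0, 0, 0, 0, 0.14, 1.2, -0.32, 0, 0, 0, 0, 0.22, 1.8, -0.32, 0, 0, 0, 0, 0.29, 2.4, -0.32, 0, 0, 0, 0, 0.34, 2.8, -0.32, 0, 0, 0, 0, 0.36, 3, -0.32, 0, 0, 0, 0, 0.36, 3, -0.32],
)

```text
time: 5.9
tool_pos: [0.4801, 0.1456, 0.1562]
ee_rot: [-3.021, -0.002, 0.129]
wrist_force: [-2.4, -2.0, 9.1]
width: 0.0625
finger_force: 4.7
```

```bash
python3 - <<'E'
from h import *
s=shot('scene','s3');s=shot('wrist','w3');o=load('w3')[0];print(tobox(o['tool_pos']),o['width'],o['ee_rot'],o['wrist_force'])
a=cv2.resize(cv2.imread('pics/s3.png')[165:320,110:275],None,fx=2.4,fy=2.4)
b=cv2.imread('pics/w3.png')[0:372,130:400]
cv2.imwrite('pics/c3.png',np.hstack([a,b]))
E
```

```text
[[-0.11910709  0.03517295  0.01645547]] 0.06208322823355816 [-3.02095768e+00 -2.11066513e-03  1.29235159e-01] [-2.7364994  -1.46993994  9.07271192]
```

View pics/c3.png

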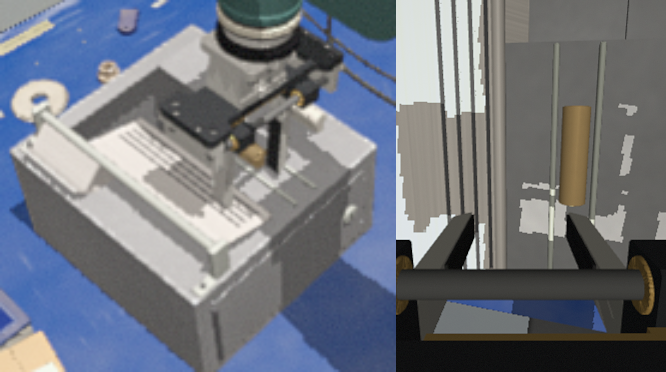

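The left finger is on the ribs with the flap open (about 0.8 rad), and the right finger is behind the cylinder, in line with it. Pushing now.

Emit:
move_arm(
  deltas=[0, 0, 0, 0.5, 0, 0.1, -0.32, 0, 0, 0, 1.2, 0, 0.1, -0.32, 0, 0, 0, 2, 0, 0.1, -0.32, 0, 0, 0, 2.8, 0, 0.1, -0.32, 0, 0, 0, 3.6, 0, 0.1, -0.32, 0, 0, 0, 4.4, 0, 0.1, -0.32, 0, 0, 0, 5, 0, 0.1, -0.32, 0, 0, 0, 5.5, 0, 0.1, -0.32],
)

```text
time: 6.8
tool_pos: [0.5317, 0.1514, 0.1544]
ee_rot: [-3.023, 0.006, 0.13]
wrist_force: [-8.9, -3.8, 10.5]
width: 0.062
finger_force: 5.4
```

```bash
python3 - <<'E'
from h import *
s=shot('wrist','w4');o=load('w4')[0];print(tobox(o['tool_pos']),o['width'],o['ee_rot'],o['wrist_force'])
E
```

```text
[[-0.06715372  0.03436469  0.01440288]] 0.06203093433331545 [-3.02309987  0.00639716  0.12999804] [-8.91671287 -3.75296009 10.52671854]
```

View pics/w4.png

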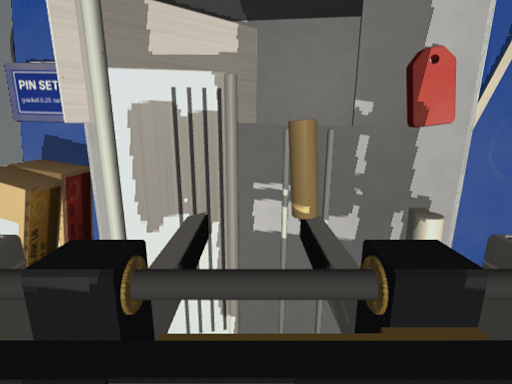

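The cylinder has moved straight along the channel and its nose, at (303,122), is at the opening's edge. The leaf is hanging clear, so I'll keep pushing.

Emit:
move_arm(
  deltas=[0, 0, 0, 0.5, 0, 0, -0.32, 0, 0, 0, 1.2, 0, 0, -0.32, 0, 0, 0, 2, 0, 0, -0.32, 0, 0, 0, 2.8, 0, 0, -0.32, 0, 0, 0, 3.6, 0, 0, -0.32, 0, 0, 0, 4.4, 0, 0, -0.32, 0, 0, 0, 5.2, 0, 0, -0.32, 0, 0, 0, 6, 0, 0, -0.32],
)

```text
time: 7.65
tool_pos: [0.5917, 0.1592, 0.1546]
ee_rot: [-3.023, 0.005, 0.13]
wrist_force: [-6.8, -4.5, 7.9]
width: 0.0623
finger_force: 4.7
```

Emit:
move_arm(
  deltas=[0, 0, 0, 0.6, 0, 0, -0.32, 0, 0, 0, 1.2, 0, 0, -0.32, 0, 0, 0, 1.7, 0, 0, -0.32, 0, 0, 0, 1.7, 0, 0, -0.32, 0, 0, 0, 1.7, 0, 0, -0.32],
)

```text
time: 8.15
tool_pos: [0.6094, 0.1614, 0.1549]
ee_rot: [-3.023, 0.003, 0.129]
wrist_force: [-4.8, -4.4, 9.6]
width: 0.0619
finger_force: 4.7
```

```bash
python3 - <<'E'
from h import *
s=shot('wrist','w5');o=load('w5')[0];print(tobox(o['tool_pos']),o['width'],o['ee_rot'],o['wrist_force'])
E
```

```text
[[0.01118646 0.03425969 0.01488897]] 0.06191494660326787 [-3.02295024e+00  2.55258632e-03  1.29347217e-01] [-4.78571259 -4.44731322  9.57380293]
```

View pics/w5.png

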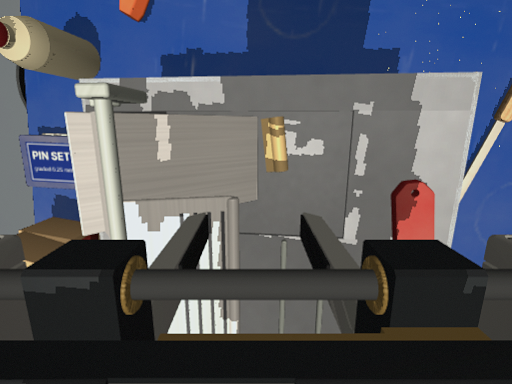

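```bash
python3 - <<'E'
from h import *
px=[(275,122),(275,132),(277,150),(278,165),(290,150),(300,180),(250,150),(265,150),(300,130)]
print(np.c_[px,tobox(dep('w5',px)).round(3)*1000])
E
```

```text
[[ 275.  122.   81.   27. -119.]
 [ 275.  132.   70.   27. -119.]
 [ 277.  150.   51.   24. -118.]
 [ 278.  165.   34.   23. -119.]
 [ 290.  150.   50.   10. -135.]
 [ 300.  180.   15.   -3. -135.]
 [ 250.  150.   53.   50.  -87.]
 [ 265.  150.   50.   38. -126.]
 [ 300.  130.   72.   -1. -136.]]
```

The cylinder is lying flat on the box floor (119 mm below the deck), clear of the leaf. I'll let the flap shut and back off.

Emit:
move_arm(
  deltas=[0, 0, 0, 0, -0.07, -0.6, -0.32, 0, 0, 0, 0, -0.14, -1.2, -0.32, 0, 0, 0, 0, -0.24, -2, -0.32, 0, 0, 0, 0, -0.34, -2.8, -0.32, 0, 0, 0, 0, -0.43, -3.6, -0.32, 0, 0, 0, 0, -0.53, -4.4, -0.32, 0, 0, 0, 0, -0.62, -5.2, -0.32, 0, 0, 0, 0, -0.8, -6.5, -0.32],
)

```text
time: 9.0
tool_pos: [0.61, 0.162, 0.2178]
ee_rot: [-3.023, 0.003, 0.128]
wrist_force: [0.1, -0.4, -0.7]
width: 0.062
finger_force: 0.0
```

Emit:
move_arm(
  deltas=[0, 0, 0, -1, -0.5, -3, -0.32, 0, 0, 0, -4, -0.9, -7, -0.32, 0, 0, 0, -8, -1.1, -9, -0.32, 0, 0, 0, -12, -1.1, -9, -0.32, 0, 0, 0, -15, -1.1, -9, -0.32, 0, 0, 0, -15, -1.1, -9, -0.32, 0, 0, 0, -15, -1.1, -9, -0.32],
)

```text
time: 9.7
tool_pos: [0.462, 0.1431, 0.3105]
ee_rot: [-3.022, -0.002, 0.128]
wrist_force: [-0.4, 0.8, -0.1]
width: 0.0621
finger_force: 0.0
```

```bash
python3 - <<'E'
from h import *
s=shot('top','t6');s=shot('wrist','w6');o=load('w6')[0];print(tobox(o['tool_pos']),o['wrist_force'],o['time'])
a=cv2.resize(cv2.imread('pics/t6.png')[115:265,120:240],None,fx=2.56,fy=2.56)
cv2.imwrite('pics/c6.png',np.hstack([a,cv2.imread('pics/w6.png')[:,40:470]]))
E
```

```text
[[-0.13684281  0.03504585  0.16990732]] [1.14583255 0.66416847 0.17817768] 9.75
```

View pics/c6.png

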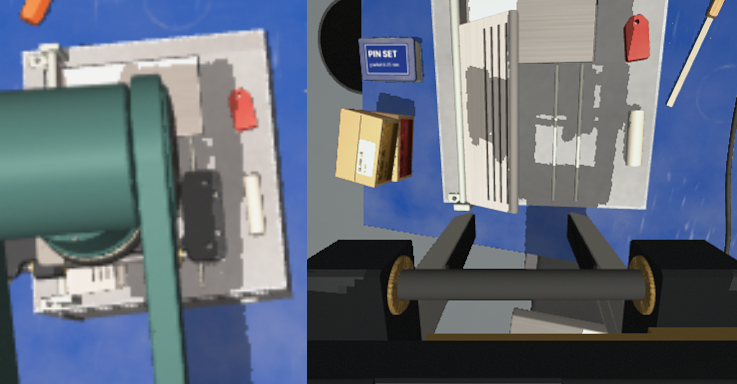

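The leaf is shut level with the deck, the plate is back up, the channel is empty, and the tag and nickel lock haven't moved. The robot is touching nothing, so I'll hand in.

```bash
python3 -c "
from h import *
px=[(290,30),(300,45)];print(tobox(dep('w6',px)).round(3));print(robot.close_job())"
```

```text
[[ 0.033  0.014 -0.   ]
 [ 0.018  0.003  0.   ]]
the job is handed in; nothing more can be done
None
```

The brass cylinder is on the floor of the deposit box, the flap has sprung shut level with the deck, and the job is handed in at about 10 s; the first press slipped off the plate's beaded edge and was redone, and the bystanders on the deck were not moved.

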